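Dock the sample jars and start the logger

ROBOT

A 6-joint arm with a two-finger parallel gripper is mounted at the origin on the work surface. World frame = base frame: x ahead of the robot, y to its left, z up, the work surface at z = 0. Lengths are in mm, angles in rad, forces in N, time in s.
With the tool pointing down it reaches from about 275 to 750 mm from the base axis. Payload 10.2 kg.
Tool frame: the origin (TCP) lies at the very end of the fingers, on their centre line; the grasp point (between the pads) lies 19 mm behind it; z points along the fingers, y is the line along which they close (so a half turn about z gives the same grasp; the last joint's range is limited). The gripper opens to 85 mm and grips with 20 to 120 N. Pads are 22 mm wide; open, the fingers measure 114 mm over their backs; the gripper's body (76 mm by 85 mm) begins 54 mm behind the grasp point. The pads swing forward as they close: fully open they stand 13 mm farther back than shut.
Start: joints at [-1.415, 0.313, 1.498, -0, 1.331, -0.223], TCP at [194.136, -487.793, 231.294] pointing down, gripper open.
Joint ranges: [-2.94, 2.94], [-0.97, 2.17], [0.19, 2.56], [-1.23, 4.37], [0.02, 3.11], [-2.88, 2.88]. Speed limits (rad/s): [2.39, 2.39, 3.01, 3.14, 3.14, 3.14].

INTERFACE

Orientations are given as a unit quaternion [w, x, y, z].
In Python, from rig import ctrl, optics gives the robot as it stands. The module is installed in compiled form; this text tells all that it offers.
- The arm moves only by the shell command python3 -m handwheel 'ROWS' [FORCE]. ROWS is JSON, a list that holds one entry, the list of rows, each a list of 5 numbers: the gripper command: -1 is fully open, 1 is shut, values between are in proportion, then the shift along the world's x, y, z in units of 50 mm (1.0 is 50 mm), then the turn about the world's z in units of 8 degrees (1.0 is 8 degrees). In form: [[[gripper, tx, ty, tz, twist], ...]]. A call has 1 to 10 rows; each row shifts and turns the commanded pose from where the row before left it; what a row does not reach is not made up. A row lasts 1/10 s, in which the tool goes at most 50 mm and 8.59 degrees, less where a joint would pass 70% of its speed; a pose out of reach is approached as far as the arm can. A call is refused whole if a number of a shift passes 1 or a number of a turn 1, either way. A call with a gripper value outside its range is refused whole. The fingers move at their own pace and stop on an object; FORCE is the grip in N (left out, the last holds). Time passes only in rows, so rows that do not move let the fingers close. It gives the time, the measured TCP pose, the force, the opening and the grip force at its end, in the units of the state.
- ctrl.sense(): the state, without advancing time (a new reading comes with each control period).
- optics.capture(name): name is "scene" or "top" or "wrist"; returns a dict with "img" (384x512x3 uint8, blue, green, red), "K" (3x3 intrinsics, pixels), "R" (3x3) and "t" (3): a world point X has camera coordinates R X + t. Camera axes: x right, y down, z forward; pixel columns grow to the right and rows downward; lengths in mm; the calibration is good to about 2 mm. The wrist camera is an equidistant fisheye: a pixel r from the principal point sees the ray r / f radians off the axis. A picture is of the moment at which its call begins. There is no depth.
- ctrl.finish_job(): hands the job in; it is judged then, once.
The state is a dict: "time_s": time; "joints": joint angles; "dq": joint speeds; "tau": joint torques, N m; "eef_pos": TCP position; "ee_rot": TCP orientation; "force": force on the tool from outside, world axes, zero at the start; "wrist_torque": the same for the moment, N m; "grip_width": opening from 0.0 (shut) to 1.0 (fully open); "grip_force": force on a finger pad.
Only numpy, scipy, OpenCV 4.12 (cv2) and the standard library are available. Lean on these libraries where they do the work, as an engineer would, in place of code of your own. Each camera call takes 0.05 s, during which the arm holds its last target. There are 200 camera calls.

TASK

Lift the metal blank out of the tray on the rail carriage and lay it flat in its white rest tray, then stand every sample jar upright in the carriage tray, leaving the carriage at its parked place meanwhile. Then push the carriage by its push plate: it is stuck and has to be made to break free, then bring it, without ramming it, right up against the end stop hidden in the white dock hood and leave it there; only then turn the selector on the logger box to the double-tick mark. Do not tip the mug or shove the mug or the white remote control about.

Things in the scene. Friction and masses are not known exactly. Their poses are not given: they have to be found in the camera images.
- jar1: sample jar: square clear plastic body 62 x 62 mm, 55 mm tall, with grain in the bottom, under a round white cap 44 mm in diameter and 30 mm tall (85 mm overall), 180 g give or take; three or four jars are present, a missing one is None; origin at the centre of its underside, z up through the cap
- jar2: sample jar: square clear plastic body 62 x 62 mm, 55 mm tall, with grain in the bottom, under a round white cap 44 mm in diameter and 30 mm tall (85 mm overall), 180 g give or take; three or four jars are present, a missing one is None; origin at the centre of its underside, z up through the cap
- jar3: sample jar: square clear plastic body 62 x 62 mm, 55 mm tall, with grain in the bottom, under a round white cap 44 mm in diameter and 30 mm tall (85 mm overall), 180 g give or take; three or four jars are present, a missing one is None; origin at the centre of its underside, z up through the cap
- jar4: sample jar: square clear plastic body 62 x 62 mm, 55 mm tall, with grain in the bottom, under a round white cap 44 mm in diameter and 30 mm tall (85 mm overall), 180 g give or take; three or four jars are present, a missing one is None; origin at the centre of its underside, z up through the cap
- blank: aluminium blank, 350 g: a flat bar 100 mm (its x) x 45 mm (its y) x 18 mm with an upright rib along its middle to grip, 60 mm long (x), 14 mm thick (y), from 18 to 60 mm above the underside; origin at the centre of its underside; at the start it lies in the carriage tray
- rest_in (a point): centre of the inner floor of the white open rest tray (fixed to the desk): inside 130 mm along x, 80 mm along y, floor 5 mm above the desk, rim 22 mm above the desk, walls 5 mm thick; the axes are the tray's
- tray_floor (a point): centre of the carriage tray's inner floor; inside 172 x 172 mm, floor 30 mm above the desk, walls 5 mm thick and rising 23 mm above that floor, no dividers: four jars fit in two rows of two, about 84 mm apart and square to the tray; +y is the direction of travel towards the dock; it moves with the carriage
- push_plate (a point): top edge, mid-width, of the rear (-y) face of the aluminium push plate behind the carriage tray; the upright plate is 90 mm wide (x), 8 mm thick (y) and spans 28 to 88 mm above the desk, its rear face 145 mm behind the tray's centre; push here towards the point's +y
- carriage (a joint): travel of the carriage along its rail in m: 0 parked, growing towards the dock (along +y of tray_floor). A spring catch holds it parked: 7 to 17 N of push break it free within the first 15 mm, after that it runs against about 2.5 N plus 2.5 N for every 0.1 m/s of speed and stays where it is left. The stop is rigid and lies out of sight in the hood, somewhere between 0.09 and 0.16: it must be felt, as a sharp rise of the pushing force while the carriage no longer moves
- tongue_tip (a point): front end of the flat steel tongue that leads the carriage, 180 mm ahead of the tray's centre, 36 mm above the desk; it enters the dock hood (white box 130 x 100 x 85 mm with a short black sensor on top, at the far +y end of the rail) and meets the stop inside
- selector (a joint): angle of the black selector knob on the grey logger box (110 x 110 x 45 mm, white top panel, fixed to the desk), rad, positive counter-clockwise from above. Four spring detents at -0.975, -0.325, +0.325 and +0.975, each with a black tick on the panel; the +0.325 one has the double tick. At the start it is in one of the first two. It snaps to the nearest detent when let go; turning needs at most about 0.3 N m
- selector_grip (a point): on the knob's axis at the top of its grip bar, 86 mm above the desk; the bar is 56 mm long along the point's x (its white-lined end, +x, is the pointer), 18 mm wide (y) and 34 mm tall; the point turns with the knob
- mug: bystander, leave alone: black lidded mug, 72 mm in diameter and 85 mm tall with a side handle reaching 61 mm from the axis along its y; origin at the centre of its underside
- remote: bystander: white remote control 50 x 160 x 20 mm on the right; origin at the centre of its underside
Mind the look-alikes: they are no part of the job. What is shaped like the jar4 but orange, pink or red is not meant.

How it is judged:
By the outcome, as a careful person would: the job done as asked, in the order asked, and still so for the second after the job is handed in, with the robot touching nothing.
Of jar1, jar2, jar3, jar4 only 3 to 4 are there at a start; the rules pass over those that are not, and their reading is None.
At some moment in a run one of jar1, jar2, jar3, jar4, blank may be knocked a few centimetres aside while the robot is not near it.
Once in a run the grip may slacken for a moment while it holds something.
It also fails if it takes over 208 s, if anything falls off the work surface, if the arm or the gripper's body presses on something with over 40 N, if the wrist force passes 120 N, or if a joint passes its speed limit or range.

## Working session

There is one attempt and no reset: what is moved stays moved. The work goes in short steps, Python scripts to look and compute and a shell command to move; the robot and the scene stay as the last step left them, time stands still between calls to the robot, and variables do not carry over. Pictures are saved under pics/ and viewed, at most 14 in all, crops included, and the job is handed in when it is done.

```bash
mkdir -p pics
cat > h.py <<'E'
import numpy as np, cv2
from rig import ctrl, optics
def cap(n):
    d=optics.capture(n); return d
def ray(d,u,v,fish=False):
    K=np.array(d["K"]);R=np.array(d["R"]);t=np.array(d["t"])
    x=(u-K[0,2])/K[0,0]; y=(v-K[1,2])/K[1,1]
    if fish:
        r=np.hypot(x,y); s=np.sin(r)/r if r>1e-9 else 1.; c=np.array([x*s,y*s,np.cos(r)])
    else: c=np.array([x,y,1.])
    return -R.T@t, R.T@c
def onz(d,u,v,z,fish=False):
    o,r=ray(d,u,v,fish); return (o+r*(z-o[2])/r[2])[:3]
def proj(d,X,fish=False):
    c=np.array(d["R"])@np.array(X,float)+np.array(d["t"]); K=np.array(d["K"])
    if fish:
        h=np.hypot(c[0],c[1]); a=np.arctan2(h,c[2]); x,y=(c[:2]/h*a)
    else: x,y=c[:2]/c[2]
    return np.array([K[0,0]*x+K[0,2],K[1,1]*y+K[1,2]])
E
python3 - <<'E'
from h import *
import pickle
for n in("scene","top"):
    d=cap(n); pickle.dump(d,open(n+".pkl","wb"))
    cv2.imwrite(f"pics/{n}0.png",cv2.resize(d["img"],(800,600),interpolation=cv2.INTER_CUBIC))
    print(n,np.round(d["K"],1).tolist(),np.round(-np.array(d["R"]).T@d["t"],0),np.round(d["R"],2).tolist())
s=ctrl.sense();print(s)
E
```

```text
scene [[388.1, 0.0, 255.4], [0.0, 388.1, 183.2], [0.0, 0.0, 1.0]] [1328. -517. 1127.] [[0.54, 0.84, 0.01], [0.62, -0.39, -0.68], [-0.57, 0.37, -0.73]]
top [[354.3, 0.0, 253.9], [0.0, 354.3, 198.2], [0.0, 0.0, 1.0]] [ 444.   34. 1244.] [[-0.01, -1.0, 0.02], [-1.0, 0.01, -0.06], [0.06, -0.02, -1.0]]
{'time_s': 0.1, 'joints': array([-1.41540316e+00,  3.13379672e-01,  1.49832703e+00,  1.48255615e-06,
        1.33099682e+00, -2.23389093e-01]), 'dq': array([ 0.00075245, -0.00051081, -0.00288807, -0.00101815, -0.00113223,
       -0.00140968]), 'tau': array([ 1.65951948e-03, -4.12895715e+01, -2.60143715e+01, -1.41266501e-04,
        3.02712673e-03,  4.81379288e-06]), 'eef_pos': array([ 194.09940145, -487.56862904,  230.81248738]), 'ee_rot': array([-5.55089504e-04,  9.82118926e-01,  1.88260742e-01,  1.95995734e-05]), 'force': array([ 0.93975534, -0.54090485,  0.95018358]), 'wrist_torque': array([ 0.04542161, -0.01029966, -0.04837562]), 'grip_force': 0.0, 'grip_width': 0.9947334169146129}
```

View pics/top0.png

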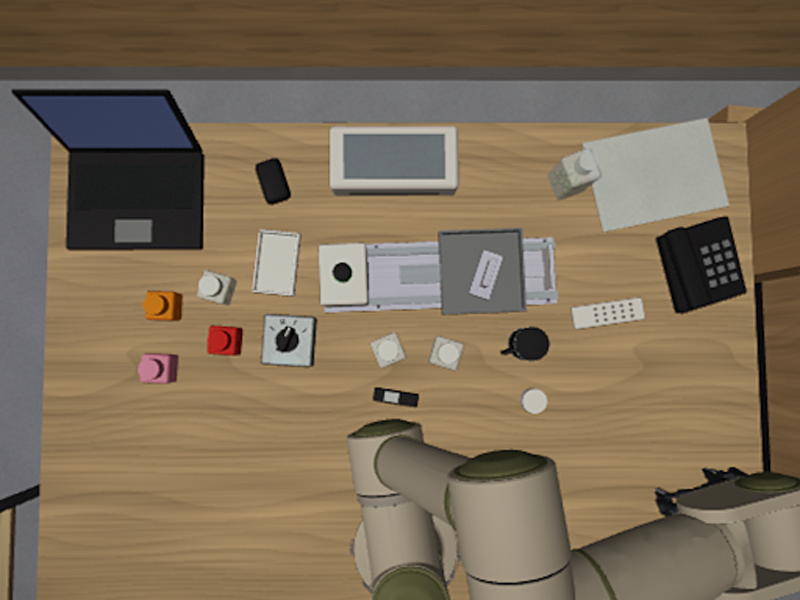

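View pics/scene0.png

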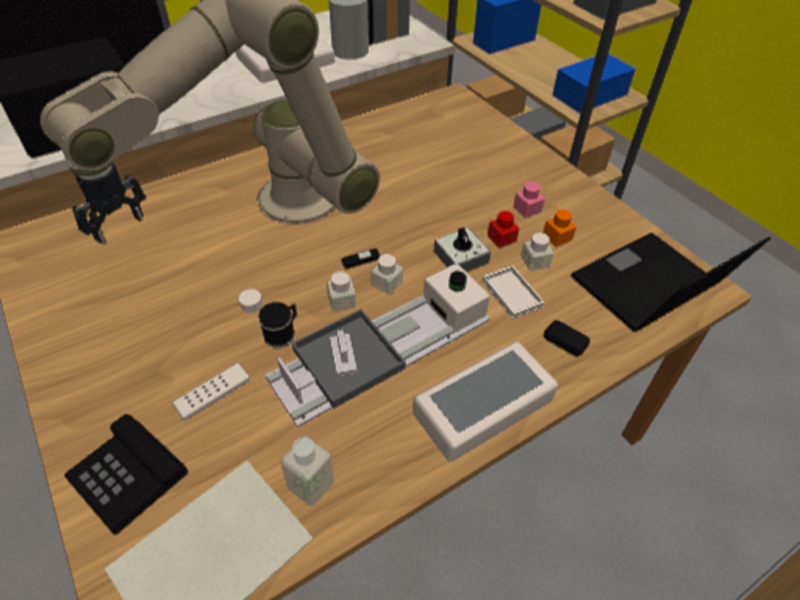

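Run:
```python
from h import *
import pickle
S=pickle.load(open("scene.pkl","rb"));T=pickle.load(open("top.pkl","rb"))
f=.64
def c(im,x0,y0,x1,y1,w,h): return cv2.resize(im[y0:y1,x0:x1],(w,h),interpolation=cv2.INTER_CUBIC)
a=c(S["img"],170,270,230,330,300,300); b=c(S["img"],200,155,270,205,420,300)
p=c(T["img"],130,140,360,270,800,300*1) if 0 else c(T["img"],120,140,360,240,720,300)
cv2.imwrite("pics/crop1.png",np.vstack([np.hstack([a,b]),p]))
for n,u,v,z in [("big cap top",588,163,85),("jarA cap",211,283,85),("jarB cap",388,350,85),("jarC cap",447,352,85),("big base",568,183,0),("pluk",535,400,20),("tray",481,272,53),("rest",276,263,22),("knob",287,340,86),("mug",530,344,85),("hood",343,273,85),("rail_end",553,270,20),("remote",608,313,20),("blank",486,275,60),("puck",535,400,20),("black thing",396,397,20)]:
    print(n,onz(T,u*f,v*f,z).round())
for n,u,v,z in [("big cap top",303,448,85),("jarB cap",340,281,85),("jarC",387,262,85),("jarA",540,240,85),("plate top",290,368,88)]:
    print(n,onz(S,u*f,v*f,z).round())
```

```text
big cap top [ 829. -397.   85.]
jarA cap [575. 404.  85.]
jarB cap [432.  35.  85.]
jarC cap [427. -89.  85.]
big base [ 810. -381.    0.]
pluk [ 319. -288.   20.]
tray [ 599. -168.   53.]
rest [626. 281.  22.]
knob [454. 245.  86.]
mug [ 442. -263.   85.]
hood [594. 128.  85.]
rail_end [ 607. -335.   20.]
remote [ 510. -456.   20.]
blank [ 591. -178.   60.]
puck [ 319. -288.   20.]
black thing [328.  18.  20.]
big cap top [ 776. -361.   85.]
jarB cap [435. -96.  85.]
jarC [439.  32.  85.]
jarA [576. 403.  85.]
plate top [ 600. -304.   88.]
```

View pics/crop1.png

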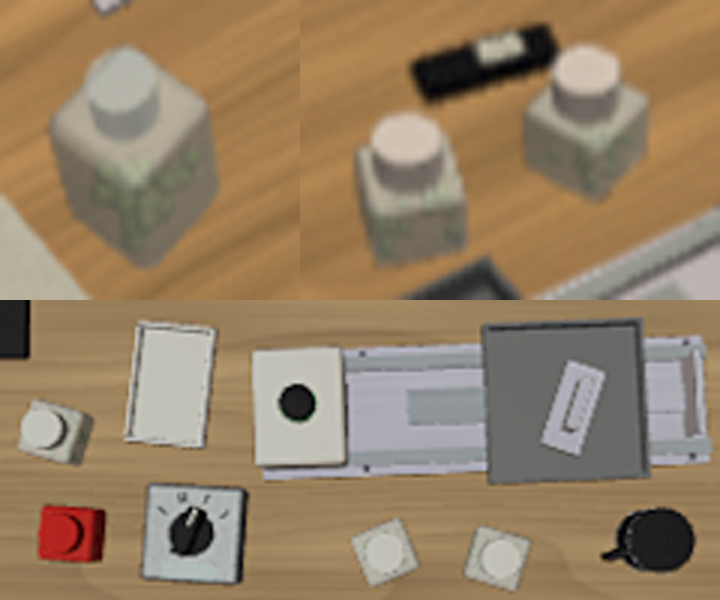

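There are four jar-shaped, near-clear things in the top view (800 px): A (211,283), B (388,350), C (447,352) and a fourth at (588,163). The fourth has a visibly larger body and lies about 870 mm out. That makes it a look-alike, along with the red, orange and pink ones. I take three jars: A, B and C. First the blank.

```bash
python3 -m handwheel '[[[-1,0.79,0.62,0,-0.5],[-1,0.79,0.62,0,-0.5],[-1,0.79,0.62,0,-0.5],[-1,0.79,0.62,0,-0.5],[-1,0.79,0.62,0,-0.5],[-1,0.79,0.62,0,-0.5],[-1,0.79,0.62,0,-0.5],[-1,0.79,0.62,0,-0.5],[-1,0.79,0.62,0,-0.5],[-1,0.79,0.62,0,-0.5]]]' 60
python3 - <<'E'
from h import *
import pickle
d=cap("wrist");pickle.dump(d,open("w1.pkl","wb"));cv2.imwrite("pics/w1.png",cv2.resize(d["img"],(800,600)))
print(np.round(d["K"],1).tolist(),np.round(-np.array(d["R"]).T@d["t"]),np.round(d["R"],2).tolist(),ctrl.sense()["joints"].round(2))
E
```

```text
time_s: 1.1
eef_pos: [588.8, -177.4, 231.0]
ee_rot: [-0.0, 0.987, -0.16, -0.0]
force: [-0.2, -1.4, -0.2]
grip_width: 0.998
grip_force: 0.0
[[297.3, 0.0, 255.4], [0.0, 297.3, 195.5], [0.0, 0.0, 1.0]] [ 652. -198.  373.] [[-0.32, -0.95, 0.0], [-0.91, 0.31, 0.27], [-0.25, 0.08, -0.96]] [-0.47  0.52  1.2   0.    1.43  1.42]
```

View pics/w1.png

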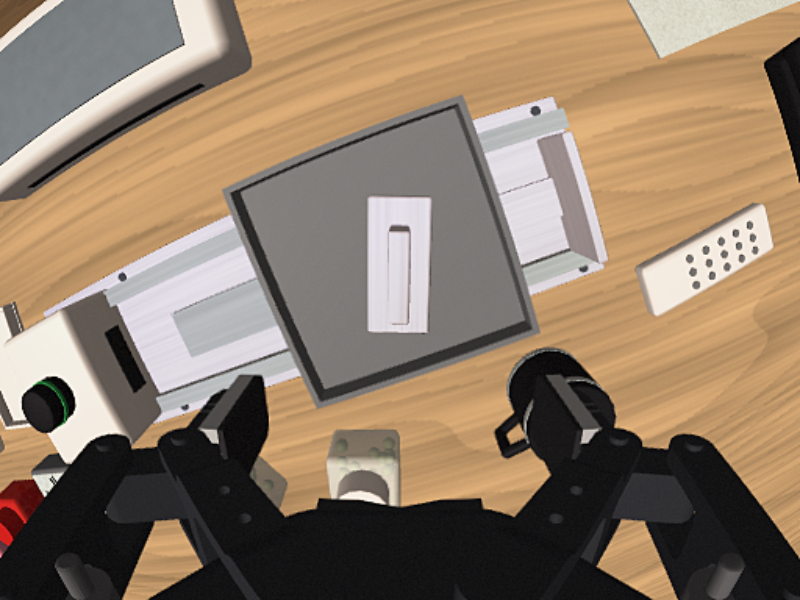

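The wrist view shows the grey tray (rim corners at 462,97; 223,190; 318,407; 538,331) and the blank (bar corners at 369,196; 431,198; 428,332; 368,331), its rib nearly vertical at about (399,276).

Run:
```python
from h import *
import pickle
d=pickle.load(open("w1.pkl","rb"));f=.64
P=lambda l,z:np.array([onz(d,u*f,v*f,z,True)[:2] for u,v in l])
b=P([(369,196),(431,198),(428,332),(368,331)],48);print(b.round(),b.mean(0).round(1))
a=(b[0]+b[1]-b[2]-b[3])/2;print(np.hypot(*a),np.degrees(np.arctan2(a[1],a[0])))
r=P([(399,228),(398,323)],90);print(r.round(1),r.mean(0))
t=P([(462,97),(223,190),(318,407),(538,331)],53);print(t.round(),t.mean(0).round(1))
for e in (t[1]-t[0],t[2]-t[3]):print(np.degrees(np.arctan2(e[1],e[0])),np.hypot(*e))
pp=P([(567,133),(606,262)],88);print(pp.round(1),pp.mean(0))
T=pickle.load(open("top.pkl","rb"))
c=np.array([onz(T,120+u/3,140+(v-300)/3,22)[:2] for u,v in [(140,321),(215,327),(205,447),(126,440)]]);print(c.round(),c.mean(0).round(1))
a=(c[0]+c[1]-c[2]-c[3])/2;print(np.hypot(*a),np.degrees(np.arctan2(a[1],a[0])))
```

```text
[[ 648. -175.]
 [ 633. -215.]
 [ 540. -184.]
 [ 555. -142.]] [ 593.8 -178.9]
98.23854480746378 -19.364523203933807
[[ 623.7 -189. ]
 [ 566.4 -169.1]] [ 595.02186315 -179.03187665]
[[ 694. -258.]
 [ 689.  -78.]
 [ 509.  -84.]
 [ 516. -263.]] [ 601.8 -170.5]
91.51856309720173 179.76633958638226
91.96162658299673 179.00695205792485
[[ 649.9 -309.3]
 [ 561.3 -313.6]] [ 605.6201108  -311.45298958]
[[700. 316.]
 [693. 230.]
 [554. 241.]
 [562. 331.]] [627.3 279.6]
139.5111039873579 -5.361812449297402
```

```bash
python3 -m handwheel '[[[-1,0.11,-0.03,-0.6,-0.1],[-1,0,0,-0.7,0],[-1,0,0,-0.7,0],[-1,0,0,-0.7,0],[-1,0,0,-0.5,0],[-1,0,0,-0.28,0],[1,0,0,0,0],[1,0,0,0,0],[1,0,0,0,0],[1,0,0,0,0]]]' 70;  python3 -m handwheel '[[[1,0,0,0,0],[1,0,0,0,0],[1,0,0,0,0]]]' 70
```

```text
time_s: 2.15
eef_pos: [593.5, -180.9, 58.6]
ee_rot: [0.0, 0.986, -0.166, 0.001]
force: [-1.1, -0.8, -0.1]
grip_width: 0.331
grip_force: 0.0
time_s: 2.45
eef_pos: [593.3, -180.7, 58.2]
ee_rot: [0.0, 0.986, -0.166, 0.001]
force: [-1.0, 1.9, 5.6]
grip_width: 0.153
grip_force: 68.3
```

```bash
python3 -m handwheel '[[[1,0,0,0.4,0],[1,0,0,0.8,0],[1,0,0,0.8,0],[1,0,0,0.8,0],[1,0,0.3,0.6,0],[1,0.1,0.8,0,0.3],[1,0.1,0.9,0,0.3],[1,0.1,0.9,0,0.3],[1,0.1,0.9,0,0.3],[1,0.1,0.9,0,0.3]]]' 70;  python3 -m handwheel '[[[1,0.1,0.9,0,0.3],[1,0.1,0.9,0,0],[1,0.08,0.9,0,0],[1,0,0.9,0,0],[1,0,0.7,0,0],[1,0,0,0,0],[1,0,0,0,0]]]' 70
python3 - <<'E'
from h import *
import pickle
d=cap("wrist");pickle.dump(d,open("w2.pkl","wb"));cv2.imwrite("pics/w2.png",cv2.resize(d["img"],(800,600)))
print(ctrl.sense()["joints"].round(2))
E
```

```text
time_s: 3.45
eef_pos: [617.6, 56.2, 226.6]
ee_rot: [0.0, 0.998, -0.061, -0.001]
force: [0.4, 0.5, -3.9]
grip_width: 0.154
grip_force: 68.8
time_s: 4.15
eef_pos: [631.6, 269.8, 226.2]
ee_rot: [0.0, 0.999, -0.04, -0.001]
force: [-0.4, -0.4, -3.3]
grip_width: 0.154
grip_force: 69.2
[ 0.23  0.7   0.92 -0.    1.53  1.89]
```

View pics/w2.png

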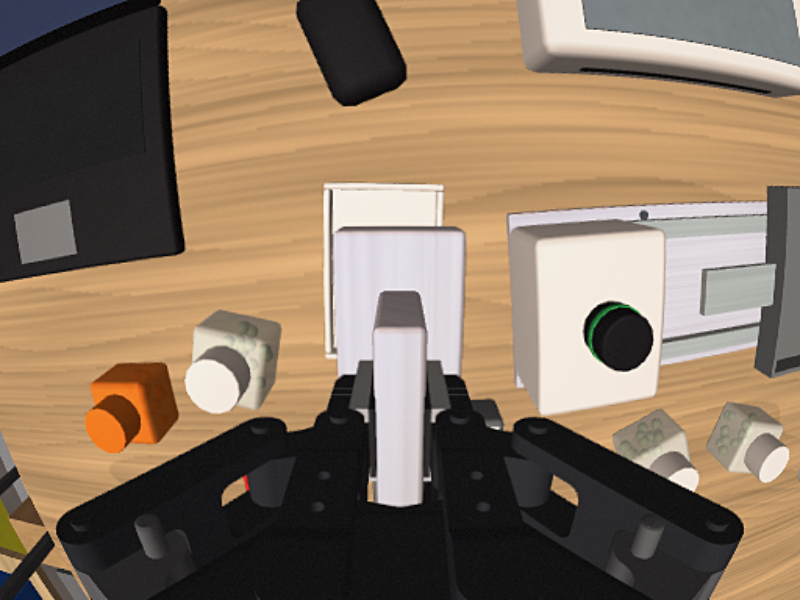

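The blank is held over the rest tray. The tray's far rim corners are at (323,185) and (443,185), its near-left corner at about (329,358). A white-capped jar with a clear body (jar A) is at (235,360).

Run:
```python
from h import *
import pickle
d=pickle.load(open("w2.pkl","rb"));f=.64
P=lambda l,z:np.array([onz(d,u*f,v*f,z,True)[:2] for u,v in l])
c=P([(323,185),(443,185),(329,358)],22);print(c.round(1))
a=c[0]-c[2];b=c[0]-c[1];print(np.hypot(*a),np.degrees(np.arctan2(*a[::-1])),np.hypot(*b),np.degrees(np.arctan2(*b[::-1])))
print("ctr",(c[1]+c[2])/2)
j=P([(217,383)],85);print(j)
bt=P([(336,230),(465,230)],226-58.2+48-0);print("blank far edge",bt.round(1))
```

```text
[[699.  321.1]
 [691.2 232.4]
 [562.4 332.5]]
137.07176911069385 -4.744152501882692 89.04369761833301 84.95716222866835
ctr [626.82421062 282.46720404]
[[572.93789143 404.36891609]]
blank far edge [[683.  286.8]
 [679.5 244.3]]
```

```bash
python3 -m handwheel '[[[1,-0.1,0.23,-0.3,0],[1,0,0,-0.7,0],[1,0,0,-0.8,0],[1,0,0,-0.8,0],[1,0,0,-0.6,0],[1,0,0,-0.3,0],[1,0,0,-0.2,0],[1,0,0,0,0]]]' 70; python3 -m handwheel '[[[1,0,0,-0.06,0],[1,0,0,-0.06,0],[1,0,0,-0.03,0],[1,0,0,0,0]]]' 70
```

```text
time_s: 5.0
eef_pos: [627.1, 280.3, 42.1]
ee_rot: [0.0, 0.999, -0.041, -0.0]
force: [0.3, -0.7, -3.0]
grip_width: 0.154
grip_force: 69.1
time_s: 5.4
eef_pos: [627.0, 280.9, 35.0]
ee_rot: [-0.0, 0.999, -0.041, 0.0]
force: [0.6, -0.5, -3.8]
grip_width: 0.152
grip_force: 69.1
```

```bash
python3 -m handwheel '[[[1,0,0,-0.04,0],[1,0,0,0,0],[1,0,0,0,0]]]' 70
```

```text
time_s: 5.7
eef_pos: [627.2, 281.1, 33.3]
ee_rot: [-0.0, 0.999, -0.041, 0.0]
force: [-0.5, 0.9, -1.0]
grip_width: 0.151
grip_force: 69.5
```

```bash
python3 -m handwheel '[[[0.3,0,0,0,0],[0,0,0,0,0],[-0.3,0,0,0,0],[-1,0,0,0.3,0],[-1,0,0,0.8,0],[-1,-0.2,0.3,0.9,0],[-1,-0.3,0.6,0.9,0],[-1,-0.3,0.7,0.9,0],[-1,-0.28,0.8,0,0],[-1,0,0,0,0]]]' 70
python3 - <<'E'
from h import *
import pickle
d=cap("wrist");pickle.dump(d,open("w3.pkl","wb"));cv2.imwrite("pics/w3.png",cv2.resize(d["img"],(800,600)))
print(ctrl.sense()["joints"].round(2))
E
```

```text
time_s: 6.7
eef_pos: [574.7, 396.8, 213.6]
ee_rot: [-0.001, 0.999, -0.038, 0.001]
force: [-0.0, 0.0, 0.2]
grip_width: 1.0
grip_force: 0.0
[0.43 0.73 0.89 0.   1.51 2.08]
```

View pics/w3.png

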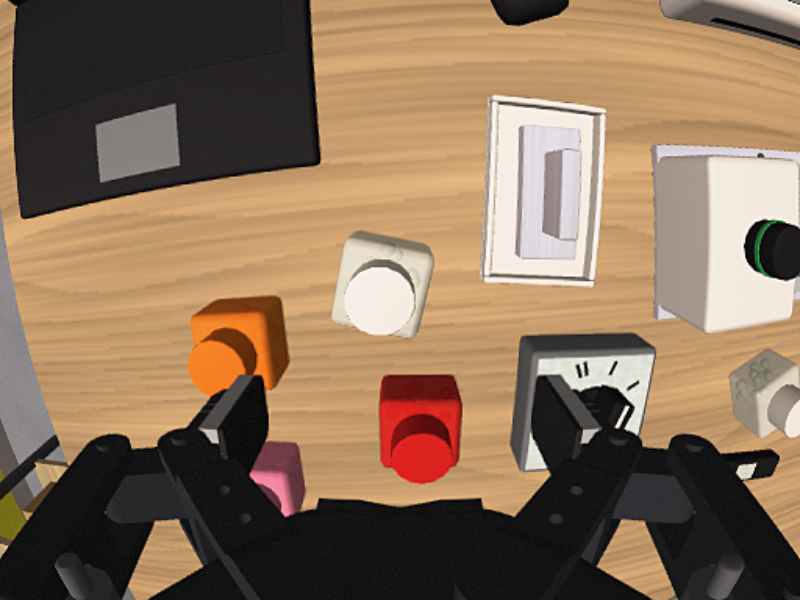

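The blank is flat in the rest tray, at (548,192). Jar A has its cap centre at (380,298) and body-top corners at (352,233) and (433,250). Orange is at (240,345), red at (420,430).

Run:
```python
from h import *
import pickle
d=pickle.load(open("w3.pkl","rb"));f=.64
P=lambda l,z:np.array([onz(d,u*f,v*f,z,True)[:2] for u,v in l])
print("cap",P([(380,298)],85), "orange",P([(222,360)],85),"red",P([(421,455)],85))
e=P([(352,233),(433,250)],55);a=e[0]-e[1];print(e.round(),np.hypot(*a),np.degrees(np.arctan2(*a[::-1])))
e=P([(352,233),(334,325)],55);a=e[0]-e[1];print(e.round(),np.hypot(*a),np.degrees(np.arctan2(*a[::-1])))
k=P([(612,405),(630,418)],86);print(k)
```

```text
cap [[571.96688189 409.22673647]] orange [[538.13826731 517.99353887]] red [[458.59664057 391.3825749 ]]
[[609. 426.]
 [594. 374.]] 54.07499420247268 73.48877716400946
[[609. 426.]
 [548. 444.]] 64.36264912549058 -16.931335661121565
[[482.69608216 254.29640146]
 [469.4396228  237.75590056]]
```

```bash
python3 -m handwheel '[[[-1,-0.05,0.2,-0.6,-0.75],[-1,0,0,-0.7,-0.75],[-1,0,0,-0.8,0],[-1,0,0,-0.6,0],[-1,0,0,-0.4,0],[-1,0,0,-0.13,0],[0.5,0,0,0,0],[0.5,0,0,0,0],[0.5,0,0,0,0],[0.5,0,0,0,0]]]' 60;  python3 -m handwheel '[[[0.5,0,0,0,0],[0.5,0,0,0,0]]]' 60
```

```text
time_s: 7.75
eef_pos: [576.3, 404.0, 53.5]
ee_rot: [-0.003, 0.989, -0.145, 0.003]
force: [1.8, 5.2, 8.9]
grip_width: 0.501
grip_force: 62.9
time_s: 7.95
eef_pos: [576.2, 404.0, 53.5]
ee_rot: [-0.003, 0.989, -0.145, 0.003]
force: [1.5, 5.2, 8.3]
grip_width: 0.497
grip_force: 62.8
```

```bash
python3 -m handwheel '[[[0.5,0,0,0.4,0],[0.5,0,0,0.8,0],[0.5,0,0,0.9,0],[0.5,0,-0.3,0.9,0],[0.5,0.1,-0.8,0.6,0.3],[0.5,0.1,-0.9,0,0.4],[0.5,0.1,-0.9,0,0.4],[0.5,0.1,-0.9,0,0.4],[0.5,0.2,-0.9,0,0.4],[0.5,0.2,-0.9,0,0.4]]]' 60;  python3 -m handwheel '[[[0.5,0.2,-0.9,0,0],[0.5,0.2,-0.9,0,0],[0.5,0.13,-0.9,0,0],[0.5,0.1,-0.9,0,0],[0.5,0,-0.9,0,0],[0.5,0,-0.5,0,0],[0.5,0,0,0,0],[0.5,0,0,0,0]]]' 60
python3 - <<'E'
from h import *
import pickle
d=cap("wrist");pickle.dump(d,open("w4.pkl","wb"));cv2.imwrite("pics/w4.png",cv2.resize(d["img"],(800,600)))
print(ctrl.sense()["joints"].round(2))
E
```

```text
time_s: 8.95
eef_pos: [614.4, 120.6, 230.8]
ee_rot: [0.0, 1.0, 0.016, 0.001]
force: [0.2, 0.1, -0.9]
grip_width: 0.5
grip_force: 62.0
time_s: 9.75
eef_pos: [645.8, -127.5, 230.1]
ee_rot: [0.0, 1.0, 0.015, 0.0]
force: [-0.1, -0.4, -2.3]
grip_width: 0.497
grip_force: 62.0
[-0.37  0.62  1.04  0.    1.48  1.17]
```

View pics/w4.png

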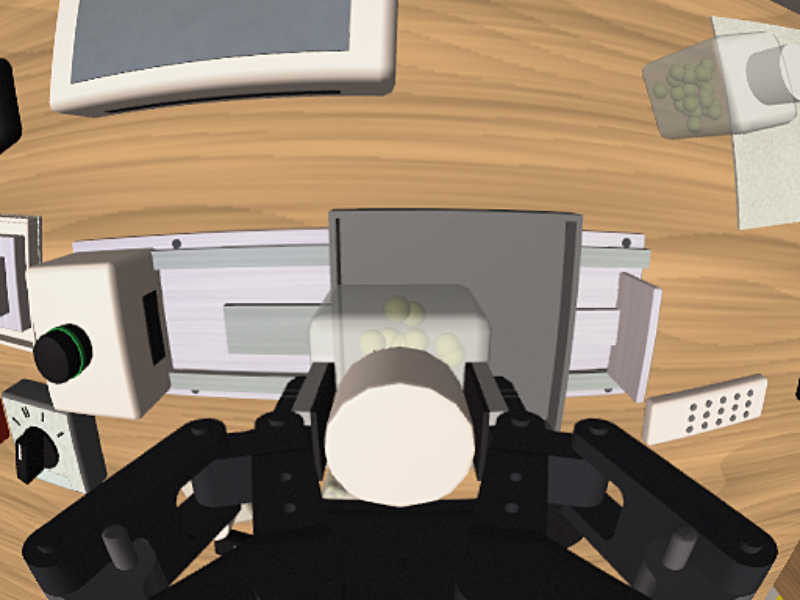

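Jar A is held upright and square over the tray. The tray's far rim corners are at (330,211) and (582,214). The tall jar at upper right (720,85) is larger and greyer, so a look-alike.

Run:
```python
from h import *
import pickle
d=pickle.load(open("w4.pkl","rb"));f=.64
P=lambda l,z:np.array([onz(d,u*f,v*f,z,True)[:2] for u,v in l])
e=P([(330,211),(582,214)],53);a=e[0]-e[1];y=a/np.hypot(*a);x=np.array([y[1],-y[0]]);print(e.round(1),np.hypot(*a),np.degrees(np.arctan2(*a[::-1])))
c=e.mean(0)-91*x;print("c",c)
for i in(1,-1):
  for j in(1,-1):print(i,j,c+42*i*x+42*j*y)
b=P([(312,322),(489,322),(328,287),(472,287)],230-53.5+55);print(b)
```

```text
[[ 690.1  -78.2]
 [ 696.  -257.6]] 179.56458621906913 91.88115215363676
c [ 602.05383181 -170.8736214 ]
1 1 [ 642.65248787 -127.5175477 ]
1 -1 [ 645.40990551 -211.47227745]
-1 1 [ 558.69775812 -130.27496534]
-1 -1 [ 561.45517576 -214.22969509]
[[ 666.73546795  -98.42303545]
 [ 668.31827333 -155.38102164]
 [ 678.4214738  -103.80950184]
 [ 679.68308384 -149.00315694]]
```

```bash
python3 -m handwheel '[[[0.5,-0.06,0,-0.5,0],[0.5,0,0,-0.8,0],[0.5,0,0,-0.8,0],[0.5,0,0,-0.4,0],[0.5,0,0,-0.25,0],[0.5,0,0,-0.1,0],[0.5,0,0,-0.04,0],[0.5,0,0,-0.04,0],[0.5,0,0,0,0]]]' 60
```

```text
time_s: 10.7
eef_pos: [643.2, -127.6, 83.7]
ee_rot: [0.0, 1.0, 0.015, 0.001]
force: [-0.3, -0.5, -3.0]
grip_width: 0.497
grip_force: 62.1
```

```bash
python3 -m handwheel '[[[0.5,0,0,-0.02,0],[0.2,0,0,0,0],[-0.2,0,0,0,0],[-0.5,0,0,0.1,0],[-0.5,0,0,0.7,0],[-0.5,0,0,0.9,0],[-1,-0.5,0,0.9,0],[-1,-0.9,0.2,0.4,-1],[-1,-0.9,0.2,0,-1],[-1,-0.9,0.2,0,0]]]' 60; python3 -m handwheel '[[[-1,-0.9,0.1,0,0],[-1,-0.1,0,0,0],[-1,0,0,0,0]]]' 60
python3 - <<'E'
from h import *
import pickle
d=cap("wrist");pickle.dump(d,open("w5.pkl","wb"));cv2.imwrite("pics/w5.png",cv2.resize(d["img"],(800,600)))
print(ctrl.sense()["joints"].round(2))
E
```

```text
time_s: 11.7
eef_pos: [482.2, -97.2, 231.3]
ee_rot: [0.0, 0.992, -0.126, 0.001]
force: [0.9, 0.1, 1.1]
grip_width: 1.003
grip_force: 0.0
time_s: 12.0
eef_pos: [433.6, -92.7, 231.5]
ee_rot: [0.0, 0.992, -0.125, 0.001]
force: [0.2, -0.5, -0.6]
grip_width: 1.002
grip_force: 0.0
[-0.48  0.13  1.72  0.    1.28  1.35]
```

View pics/w5.png

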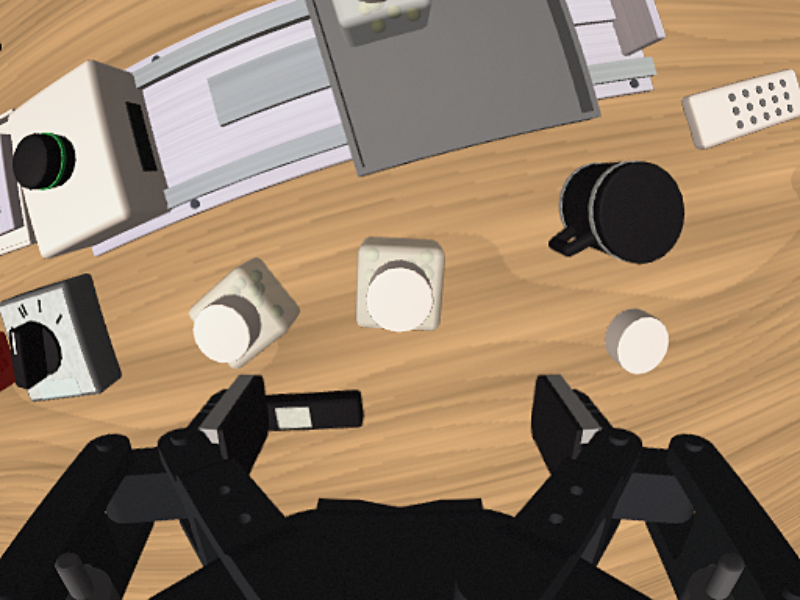

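Jar C has its cap at (400,297) and body corners at (358,238), (443,240), (357,329) and (440,331). Jar B's cap is at (226,333). The knob pointer is at (12,345).

Run:
```python
from h import *
import pickle
d=pickle.load(open("w5.pkl","rb"));f=.64
P=lambda l,z:np.array([onz(d,u*f,v*f,z,True)[:2] for u,v in l])
print("cap",P([(400,298)],85),"B",P([(226,333)],85))
e=P([(358,238),(443,240),(357,329),(440,331)],55);print(e.round(),e.mean(0));a=e[0]-e[1];print(np.degrees(np.arctan2(*a[::-1])))
a=e[0]-e[2];print(np.degrees(np.arctan2(*a[::-1])))
e=P([(259,260),(298,310),(191,298)],55);print("B",e.round())
for a in(e[0]-e[1],e[2]-e[0]):print(np.degrees(np.arctan2(*a[::-1])),np.hypot(*a))
```

```text
cap [[425.32094539 -91.07114725]] B [[431.27322464  31.11265572]]
[[ 467.  -72.]
 [ 451. -128.]
 [ 403.  -53.]
 [ 387. -111.]] [426.75061369 -91.15008646]
74.24900401394369
-16.22493362417422
B [[470.   2.]
 [428. -15.]
 [458.  64.]]
21.659277862115925 46.01321925817108
101.38957650318717 64.11304402681846
```

```bash
python3 -m handwheel '[[[-1,-0.12,0.02,-0.6,-0.2],[-1,0,0,-0.8,0],[-1,0,0,-0.9,0],[-1,0,0,-0.7,0],[-1,0,0,-0.4,0],[-1,0,0,-0.17,0],[0.5,0,0,0,0],[0.5,0,0,0,0],[0.5,0,0,0,0],[0.5,0,0,0,0]]]' 60;  python3 -m handwheel '[[[0.5,0,0,0,0],[0.5,0,0,0,0]]]' 60
```

```text
time_s: 13.05
eef_pos: [428.7, -91.9, 53.3]
ee_rot: [0.0, 0.99, -0.138, 0.001]
force: [-0.8, 0.5, 4.9]
grip_width: 0.5
grip_force: 61.4
time_s: 13.25
eef_pos: [428.7, -91.9, 53.3]
ee_rot: [0.0, 0.99, -0.138, 0.001]
force: [0.8, 1.3, 5.9]
grip_width: 0.5
grip_force: 61.4
```

```bash
python3 -m handwheel '[[[0.5,0,0,0.4,0],[0.5,0,0,0.8,0],[0.5,0,0,0.9,0],[0.5,0.3,-0.2,0.9,0.2],[0.5,0.7,-0.4,0.2,0.4],[0.5,0.8,-0.4,0,0.4],[0.5,0.8,-0.4,0,0.4],[0.5,0.8,-0.4,0,0.4],[0.5,0.6,-0.4,0,0.4],[0.5,0.3,-0.2,0,0]]]' 60;  python3 -m handwheel '[[[0.5,0.04,0,0,0],[0.5,0,0,0,0],[0.5,0,0,0,0]]]' 60
```

```text
time_s: 14.25
eef_pos: [644.2, -212.8, 211.5]
ee_rot: [0.0, 1.0, 0.015, 0.0]
force: [-1.5, -0.1, -2.1]
grip_width: 0.499
grip_force: 61.6
time_s: 14.55
eef_pos: [644.3, -211.0, 212.6]
ee_rot: [0.0, 1.0, 0.015, 0.0]
force: [-0.4, -0.1, -0.7]
grip_width: 0.498
grip_force: 61.6
```

```bash
python3 -m handwheel '[[[0.5,0.02,0,-0.5,0],[0.5,0,0,-0.8,0],[0.5,0,0,-0.6,0],[0.5,0,0,-0.4,0],[0.5,0,0,-0.16,0],[0.5,0,0,-0.06,0],[0.5,0,0,-0.04,0],[0.5,0,0,-0.03,0],[0.5,0,0,0,0]]]' 60
```

```text
time_s: 15.45
eef_pos: [646.1, -211.7, 83.4]
ee_rot: [0.0, 1.0, 0.015, 0.001]
force: [0.3, -0.5, -0.8]
grip_width: 0.506
grip_force: 61.7
```

```bash
python3 -m handwheel '[[[0.2,0,0,0,0],[-0.2,0,0,0,0],[-0.5,0,0,0.1,0],[-0.5,0,0,0.7,0],[-0.5,0,0,0.9,0],[-1,-0.4,0.4,0.9,0],[-1,-0.8,0.9,0.4,1],[-1,-0.8,0.9,0,1],[-1,-0.8,0.9,0,1],[-1,-0.8,0.9,0,0]]]' 60; python3 -m handwheel '[[[-1,-0.6,0.9,0,0],[-1,-0.1,0,0,0],[-1,0,0,0,0]]]' 60
python3 - <<'E'
from h import *
import pickle
d=cap("wrist");pickle.dump(d,open("w6.pkl","wb"));cv2.imwrite("pics/w6.png",cv2.resize(d["img"],(800,600)))
print(ctrl.sense()["joints"].round(2))
E
```

```text
time_s: 16.45
eef_pos: [494.3, -43.9, 226.2]
ee_rot: [0.0, 0.975, 0.224, 0.001]
force: [0.8, 1.2, 0.6]
grip_width: 1.003
grip_force: 0.0
time_s: 16.75
eef_pos: [462.9, -3.1, 226.6]
ee_rot: [0.001, 0.975, 0.223, 0.001]
force: [-0.1, -0.6, -0.1]
grip_width: 1.0
grip_force: 0.0
[-0.26  0.18  1.68 -0.    1.28  0.86]
```

View pics/w6.png

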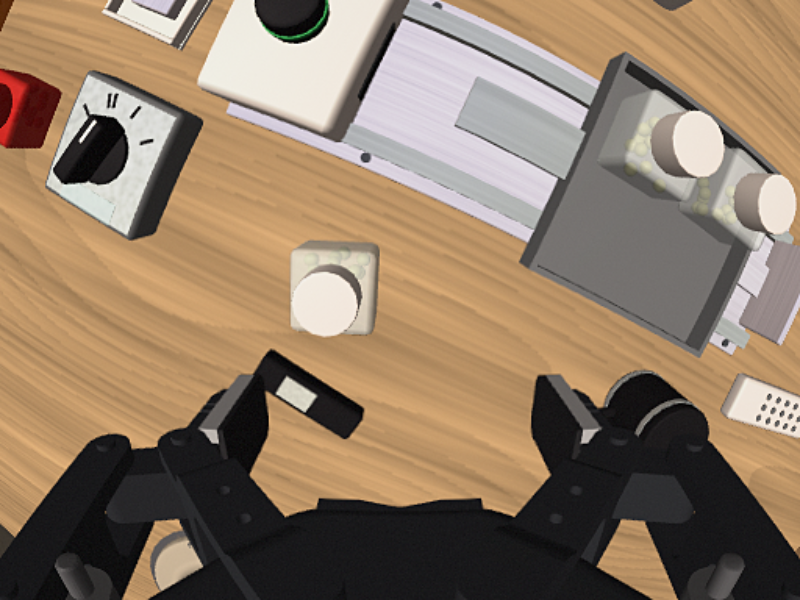

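Jar B has its cap at (325,301) and body-top corners at about (293,245), (379,246) and (374,333). Two jars are standing in the tray, and the double tick on the logger is at (112,100).

Run:
```python
from h import *
import pickle
d=pickle.load(open("w6.pkl","rb"));f=.64
P=lambda l,z:np.array([onz(d,u*f,v*f,z,True)[:2] for u,v in l])
print("cap",P([(325,302)],85))
e=P([(293,245),(379,246),(374,333)],55);print(e.round(),(e[0]+e[2])/2)
for a in(e[0]-e[1],e[1]-e[2]):print(np.degrees(np.arctan2(*a[::-1])),np.hypot(*a))
print("knob",P([(100,117),(62,178)],86),P([(112,100)],45))
```

```text
cap [[433.48400569  36.00239306]]
[[452.  74.]
 [476.  19.]
 [418.  -4.]] [435.0540719   34.94376414]
114.35974008424468 59.738092203136894
21.830063711371956 62.52848636680091
knob [[484.33340862 238.08699885]
 [432.45804719 255.56389088]] [[494.97226659 263.02309252]]
```

```bash
python3 -m handwheel '[[[-1,-0.55,0.76,-0.2,-0.3],[-1,0,0,-0.6,0],[-1,0,0,-0.9,0],[-1,0,0,-0.8,0],[-1,0,0,-0.6,0],[-1,0,0,-0.37,0],[0.5,0,0,0,0],[0.5,0,0,0,0],[0.5,0,0,0,0],[0.5,0,0,0,0]]]' 60;  python3 -m handwheel '[[[0.5,0,0,0,0],[0.5,0,0,0,0]]]' 60
```

```text
time_s: 17.8
eef_pos: [436.6, 34.1, 53.4]
ee_rot: [0.001, 0.979, 0.202, 0.001]
force: [-1.4, 0.7, 3.9]
grip_width: 0.501
grip_force: 61.2
time_s: 18.0
eef_pos: [436.6, 34.1, 53.4]
ee_rot: [0.001, 0.979, 0.202, 0.001]
force: [-0.5, -0.3, 7.4]
grip_width: 0.505
grip_force: 61.3
```

```bash
python3 -m handwheel '[[[0.5,0,0,0.4,0],[0.5,0,0,0.8,0],[0.5,0,0,0.9,0],[0.5,0.2,-0.3,0.9,-0.28],[0.5,0.4,-0.5,0.2,-0.6],[0.5,0.4,-0.6,0,-0.6],[0.5,0.4,-0.6,0,-0.6],[0.5,0.4,-0.6,0,-0.6],[0.5,0.4,-0.5,0,0],[0.5,0.24,-0.2,0,0]]]' 60;  python3 -m handwheel '[[[0.5,0,0,0,0],[0.5,0,0,0,0]]]' 60
```

```text
time_s: 19.0
eef_pos: [558.3, -132.9, 212.1]
ee_rot: [0.0, 1.0, 0.015, 0.0]
force: [0.4, -0.1, -2.6]
grip_width: 0.498
grip_force: 61.9
time_s: 19.2
eef_pos: [557.1, -130.1, 212.1]
ee_rot: [-0.0, 1.0, 0.016, -0.0]
force: [-0.3, -0.2, -3.1]
grip_width: 0.498
grip_force: 61.9
```

```bash
python3 -m handwheel '[[[0.5,0.03,0,-0.5,0],[0.5,0,0,-0.8,0],[0.5,0,0,-0.6,0],[0.5,0,0,-0.4,0],[0.5,0,0,-0.16,0],[0.5,0,0,-0.06,0],[0.5,0,0,-0.04,0],[0.5,0,0,-0.03,0],[0.5,0,0,0,0]]]' 60
```

```text
time_s: 20.1
eef_pos: [559.5, -130.7, 83.5]
ee_rot: [0.0, 1.0, 0.016, 0.001]
force: [-0.6, 0.7, -0.6]
grip_width: 0.496
grip_force: 62.0
```

```bash
python3 -m handwheel '[[[0.2,0,0,0,0],[-0.2,0,0,0,0],[-0.5,0,0,0.1,0],[-0.5,0,0,0.7,0],[-0.5,0,0,0.9,0],[1,0,-0.2,0.9,0.9],[1,0.1,-0.6,0.4,1],[1,0.2,-0.8,0,1],[1,0.2,-0.8,0,1],[1,0.2,-0.8,0,1]]]' 60; python3 -m handwheel '[[[1,0.2,-0.8,0,1],[1,0.06,-0.7,0,1],[1,0,-0.1,0,1],[1,0,0,0,1],[1,0,0,0,1],[1,0,0,0,1],[1,0,0,0,0.35],[1,0,0,0,0]]]' 60
python3 - <<'E'
from h import *
import pickle
d=cap("top");pickle.dump(d,open("t2.pkl","wb"));s=cap("scene")
a=cv2.resize(d["img"][120:250,130:370],(800,433),interpolation=cv2.INTER_CUBIC)
cv2.imwrite("pics/t2.png",a);print(ctrl.sense()["joints"].round(2))
E
```

```text
time_s: 21.1
eef_pos: [594.2, -292.1, 233.4]
ee_rot: [0.0, 0.935, 0.353, 0.0]
force: [0.5, 0.7, -0.4]
grip_width: -0.001
grip_force: 0.0
time_s: 21.9
eef_pos: [607.0, -370.6, 233.0]
ee_rot: [0.0, 0.695, 0.719, -0.0]
force: [0.1, 0.9, 0.2]
grip_width: 0.0
grip_force: 0.0
[-0.71  0.76  0.79 -0.    1.59 -0.74]
```

View pics/t2.png

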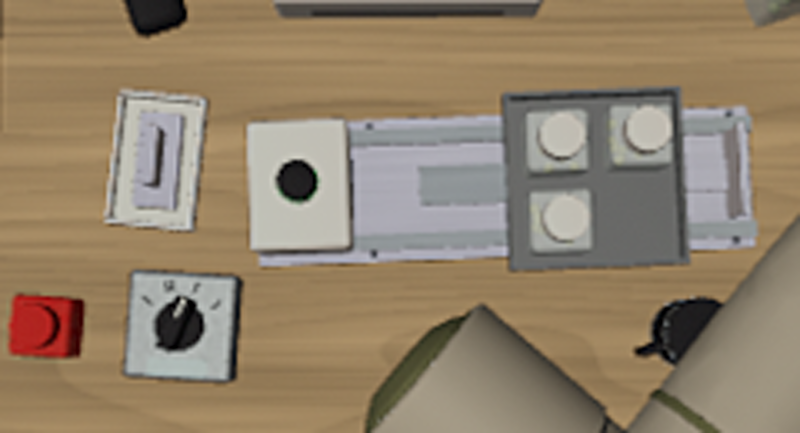

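All three jars stand in the tray and the blank lies in its rest. The carriage is still parked. Next I lower the shut fingers behind the push plate.

```bash
python3 -m handwheel '[[[1,0,0,-0.6,0],[1,0,0,-0.9,0],[1,0,0,-0.9,0],[1,0,0,-0.8,0],[1,0,0,-0.46,0],[1,0,0,0,0],[1,0,0.3,0,0],[1,0,0.2,0,0],[1,0,0,0,0],[1,0,0,0,0]]]' 60; python3 -m handwheel '[[[1,0,0.1,0,0],[1,0,0.1,0,0],[1,0,0.1,0,0],[1,0,0,0,0]]]' 60
```

```text
time_s: 23.0
eef_pos: [607.5, -345.9, 50.8]
ee_rot: [0.001, 0.695, 0.719, 0.0]
force: [-1.0, -0.2, -0.6]
grip_width: -0.001
grip_force: 0.0
time_s: 23.4
eef_pos: [607.2, -329.8, 49.6]
ee_rot: [-0.0, 0.695, 0.719, 0.0]
force: [0.2, 0.2, -0.8]
grip_width: -0.004
grip_force: 0.0
```

```bash
python3 -m handwheel '[[[1,0,0.04,0,0],[1,0,0.04,0,0],[1,0,0,0,0]]]' 60; python3 -m handwheel '[[[1,0,0.04,0,0],[1,0,0.04,0,0],[1,0,0,0,0]]]' 60;  python3 -m handwheel '[[[1,0,0.04,0,0],[1,0,0.04,0,0],[1,0,0,0,0]]]' 60
```

```text
time_s: 23.7
eef_pos: [607.1, -326.4, 49.6]
ee_rot: [-0.0, 0.695, 0.719, -0.0]
force: [-0.8, -0.0, -0.2]
grip_width: -0.001
grip_force: 0.0
time_s: 24.0
eef_pos: [607.0, -324.1, 49.7]
ee_rot: [0.001, 0.696, 0.718, -0.001]
force: [1.2, -6.8, -2.0]
grip_width: -0.001
grip_force: 3.7
time_s: 24.3
eef_pos: [606.8, -319.2, 49.6]
ee_rot: [0.0, 0.696, 0.718, -0.0]
force: [-2.1, -3.8, -0.4]
grip_width: -0.001
grip_force: 1.9
```

```bash
python3 -m handwheel '[[[1,0,0.03,0,0],[1,0,0.03,0,0],[1,0,0.04,0,0],[1,0,0.04,0,0],[1,0,0.04,0,0],[1,0,0.04,0,0]]]' 60; python3 -m handwheel '[[[1,0,0.05,0,0],[1,0,0.05,0,0],[1,0,0.05,0,0],[1,0,0.05,0,0],[1,-0.02,0.05,0,0],[1,0,0.05,0,0]]]' 60
```

```text
time_s: 24.9
eef_pos: [607.2, -307.3, 49.6]
ee_rot: [0.0, 0.695, 0.719, -0.0]
force: [1.2, -2.6, -0.9]
grip_width: 0.001
grip_force: 1.4
time_s: 25.5
eef_pos: [606.2, -292.4, 49.8]
ee_rot: [0.0, 0.696, 0.719, 0.0]
force: [0.7, -2.8, 0.1]
grip_width: 0.001
grip_force: 1.6
```

```bash
python3 -m handwheel '[[[1,0,0.08,0,0],[1,0,0.08,0,0],[1,0,0.08,0,0],[1,0,0.08,0,0],[1,-0.02,0.08,0,0],[1,0,0.08,0,0],[1,0,0.08,0,0],[1,0,0.08,0,0],[1,0,0.08,0,0],[1,0,0.04,0,0]]]' 60; python3 -m handwheel '[[[1,0,0.04,0,0],[1,0,0.04,0,0],[1,0,0.03,0,0],[1,0,0.03,0,0]]]' 60
```

```text
time_s: 26.5
eef_pos: [604.9, -254.0, 49.6]
ee_rot: [-0.0, 0.695, 0.719, -0.0]
force: [-1.8, -2.6, 1.6]
grip_width: -0.0
grip_force: 1.4
time_s: 26.9
eef_pos: [604.9, -247.4, 49.5]
ee_rot: [-0.0, 0.696, 0.718, -0.0]
force: [-1.6, -2.7, 0.6]
grip_width: -0.003
grip_force: 1.4
```

```bash
cat > ok.py <<'E'
from rig import ctrl; import sys
s=ctrl.sense(); print(s["time_s"],s["eef_pos"].round(1),s["force"].round(1)); sys.exit(0 if s["force"][1]>-6 else 1)
E
python3 -m handwheel '[[[1,0,0.03,0,0],[1,0,0.03,0,0],[1,0,0.03,0,0]]]' >/dev/null; python3 ok.py && python3 -m handwheel '[[[1,0,0.03,0,0],[1,0,0.03,0,0],[1,0,0.03,0,0]]]' >/dev/null && python3 ok.py && python3 -m handwheel '[[[1,0,0.03,0,0],[1,0,0.03,0,0],[1,0,0.03,0,0]]]' >/dev/null && python3 ok.py && python3 -m handwheel '[[[1,0,0.03,0,0],[1,0,0.03,0,0],[1,0,0.03,0,0]]]' >/dev/null && python3 ok.py
```

```text
27.2 [ 604.9 -242.9   49.5] [-2.1 -2.9  0.2]
27.5 [ 605.  -238.4   49.5] [-1.  -3.3  0.1]
27.8 [ 605.  -233.9   49.5] [-1.7 -2.3  0.2]
28.1 [ 605.1 -229.4   49.6] [-1.9 -2.8 -0.4]
```

```bash
python3 -m handwheel '[[[1,-0.03,0.03,0,0],[1,0,0.03,0,0],[1,0,0.03,0,0]]]' >/dev/null; python3 ok.py && python3 -m handwheel '[[[1,0,0.03,0,0],[1,0,0.03,0,0],[1,0,0.03,0,0]]]' >/dev/null && python3 ok.py && python3 -m handwheel '[[[1,0,0.03,0,0],[1,0,0.03,0,0],[1,0,0.03,0,0]]]' >/dev/null && python3 ok.py && python3 -m handwheel '[[[1,0,0.03,0,0],[1,0,0.03,0,0],[1,0,0.03,0,0]]]' >/dev/null && python3 ok.py && python3 -m handwheel '[[[1,0,0.03,0,0],[1,0,0.03,0,0],[1,0,0.03,0,0]]]' >/dev/null && python3 ok.py
```

```text
28.4 [ 603.9 -225.    49.9] [ 0.9 -2.5  1.2]
28.7 [ 603.7 -220.5   49.9] [ 0.5 -3.4  2.5]
29.0 [ 603.6 -215.9   49.7] [ 0.8 -2.8  1.8]
29.3 [ 603.4 -211.4   49.5] [-1.5 -2.3  2.4]
29.6 [ 603.4 -206.9   49.4] [-2.  -3.2  1.1]
```

```bash
python3 -m handwheel '[[[1,-0.02,0.03,0,0],[1,0,0.03,0,0],[1,0,0.03,0,0]]]' >/dev/null; python3 ok.py && python3 -m handwheel '[[[1,0,0.03,0,0],[1,0,0.03,0,0],[1,0,0.03,0,0]]]' >/dev/null && python3 ok.py && python3 -m handwheel '[[[1,0,0.03,0,0],[1,0,0.03,0,0],[1,0,0.03,0,0]]]' >/dev/null && python3 ok.py && python3 -m handwheel '[[[1,0,0.03,0,0],[1,0,0.03,0,0],[1,0,0.03,0,0]]]' >/dev/null && python3 ok.py && python3 -m handwheel '[[[1,0,0.03,0,0],[1,0,0.03,0,0],[1,0,0.03,0,0]]]' >/dev/null && python3 ok.py
```

```text
29.9 [ 602.6 -202.4   49.5] [ 1.6 -3.  -0.9]
30.2 [ 602.5 -197.9   49.5] [ 1.  -3.2 -1.1]
30.5 [ 602.4 -193.4   49.5] [-0.5 -3.2 -0.3]
30.8 [ 602.3 -188.9   49.5] [-2.5 -2.6 -0.5]
31.1 [ 602.5 -184.4   49.6] [-1.7 -2.6 -0.7]
```

```bash
python3 -m handwheel '[[[1,-0.01,0.03,0,0],[1,0,0.03,0,0],[1,0,0.03,0,0]]]' >/dev/null; python3 ok.py && python3 -m handwheel '[[[1,0,0.03,0,0],[1,0,0.03,0,0],[1,0,0.03,0,0]]]' >/dev/null && python3 ok.py && python3 -m handwheel '[[[1,0,0.03,0,0],[1,0,0.03,0,0],[1,0,0.03,0,0]]]' >/dev/null && python3 ok.py && python3 -m handwheel '[[[1,0,0.03,0,0],[1,0,0.03,0,0],[1,0,0.03,0,0]]]' >/dev/null && python3 ok.py && python3 -m handwheel '[[[1,0,0.03,0,0],[1,0,0.03,0,0],[1,0,0.03,0,0]]]' >/dev/null && python3 ok.py
```

```text
31.4 [ 602.3 -180.5   49.7] [  0.8 -10.2  -3.7]
```

```bash
python3 -m handwheel '[[[1,0,0.01,0,0],[1,0,0,0,0]]]'; python3 -m handwheel '[[[1,0,0.02,0,0],[1,0,0,0,0]]]'
```

```text
time_s: 31.6
eef_pos: [602.3, -180.5, 49.7]
ee_rot: [0.001, 0.696, 0.718, -0.0]
force: [0.8, -7.3, -3.6]
grip_width: 0.001
grip_force: 3.9
time_s: 31.8
eef_pos: [602.3, -180.5, 49.7]
ee_rot: [0.002, 0.696, 0.718, -0.001]
force: [1.6, -12.7, -4.6]
grip_width: 0.002
grip_force: 6.3
```

```bash
python3 -m handwheel '[[[1,0,-0.1,0,0],[1,0,-0.4,0,0],[1,0,-0.5,0,0],[1,0,0,0.6,0],[1,0,0,0.9,0],[1,0,0,0.9,0],[1,0,0,0.9,0],[-1,-0.2,0.8,0.3,0.6],[-1,-0.3,0.9,0,0.9],[-1,-0.3,0.9,0,0.9]]]' 60; python3 -m handwheel '[[[-1,-0.3,0.9,0,0.9],[-1,-0.3,0.9,0,0.9],[-1,-0.3,0.9,0,0.9],[-1,-0.3,0.9,0,0.9],[-1,-0.3,0.9,0,0.9],[-1,-0.3,0.9,0,0.9],[-1,-0.28,0.9,0,0.8],[-1,0,0.5,0,0],[-1,0,0,0,0],[-1,0,0,0,0]]]' 60
python3 - <<'E'
from h import *
import pickle
d=cap("wrist");pickle.dump(d,open("w7.pkl","wb"));cv2.imwrite("pics/w7.png",cv2.resize(d["img"],(800,600)))
t=cap("top");pickle.dump(t,open("t3.pkl","wb"))
print(ctrl.sense()["joints"].round(2))
E
```

```text
time_s: 32.8
eef_pos: [561.5, -98.0, 230.2]
ee_rot: [0.0, 0.564, 0.826, 0.0]
force: [1.8, 0.6, 1.4]
grip_width: 0.506
grip_force: 0.0
time_s: 33.8
eef_pos: [458.4, 241.1, 229.6]
ee_rot: [-0.0, 0.168, 0.986, -0.0]
force: [0.3, 0.7, -0.5]
grip_width: 0.994
grip_force: 0.0
[ 0.26  0.3   1.52 -0.    1.32 -0.98]
```

View pics/w7.png

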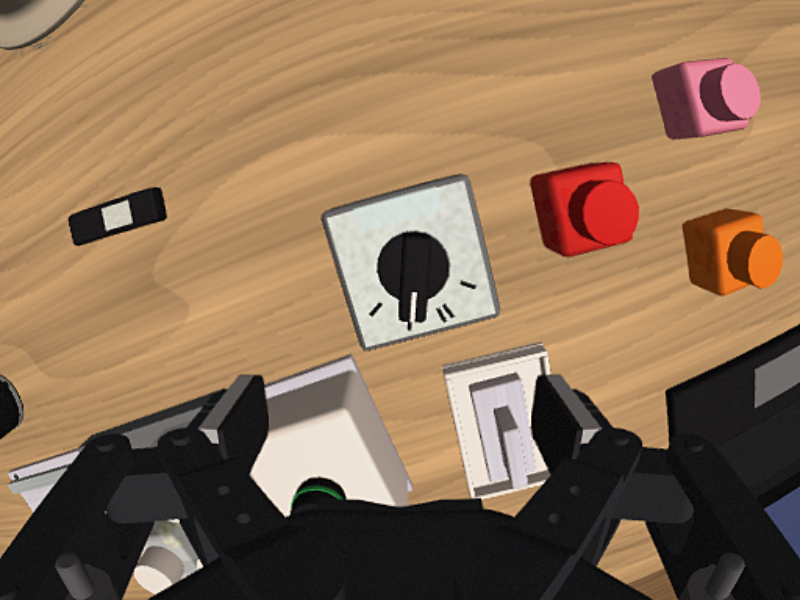

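The knob's bar runs from (417,234) to the pointer end at (411,320). The pointer sits at the second tick and the double tick is at (445,313), so it must turn counter-clockwise as seen from above.

Run:
```python
from h import *
import pickle
d=pickle.load(open("w7.pkl","rb"));f=.64
P=lambda l,z:np.array([onz(d,u*f,v*f,z,True)[:2] for u,v in l])
b=P([(417,234),(411,320)],86);a=b[1]-b[0];print(b.round(1),b.mean(0),np.hypot(*a),np.degrees(np.arctan2(*a[::-1])))
p=P([(323,213),(467,176),(498,317),(364,349)],45);print(p.round(1),p.mean(0))
for i,j in((3,0),(2,1)):
  a=p[i]-p[j];print(np.degrees(np.arctan2(*a[::-1])))
c=p.mean(0)
for q in P([(376,310),(410,325),(445,313),(468,286)],45): print("tick",np.degrees(np.arctan2(*(q-c)[::-1])))
# carriage/tray check in top view
t=pickle.load(open("t3.pkl","rb"));cv2.imwrite("pics/t3.png",cv2.resize(t["img"][120:250,130:370],(800,433),interpolation=cv2.INTER_CUBIC))
```

```text
[[428.5 263.2]
 [479.7 241.6]] [454.11898701 252.35201806] 55.58480972926029 -22.869040637093892
[[396.9 205.5]
 [405.8 309.7]
 [511.6 300.5]
 [502.  197.6]] [454.0671475  253.32485057]
-4.333247460598067
-5.017629756278694
tick -58.74441198431769
tick -22.218129725089174
tick 14.15965780900723
tick 49.97513871298057
```

View pics/t3.png

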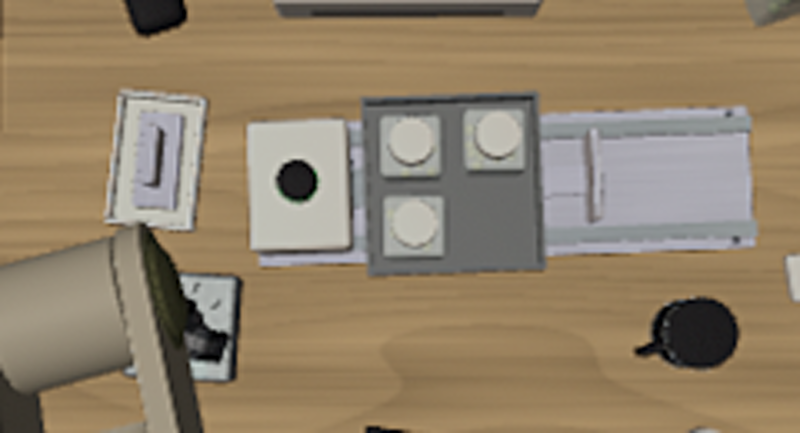

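The carriage is against the hood with all three jars upright, and the blank is in its rest. Now I grip the knob.

```bash
python3 -m handwheel '[[[-1,-0.06,0.19,-0.3,-0.45],[-1,0,0,-0.7,0],[-1,0,0,-0.9,0],[-1,0,0,-0.8,0],[-1,0,0,-0.5,0],[-1,0,0,-0.25,0],[0.8,0,0,0,0],[0.8,0,0,0,0],[0.8,0,0,0,0],[0.8,0,0,0,0]]]' 40; python3 -m handwheel '[[[0.8,0,0,0,0],[0.8,0,0,0,0],[0.8,0,0,0,0]]]' 40
```

```text
time_s: 34.9
eef_pos: [455.7, 251.1, 58.2]
ee_rot: [0.001, 0.199, 0.98, 0.0]
force: [-0.5, 0.2, -0.8]
grip_width: 0.333
grip_force: 0.0
time_s: 35.2
eef_pos: [455.9, 251.9, 58.3]
ee_rot: [0.001, 0.199, 0.98, 0.001]
force: [1.0, 4.5, 3.8]
grip_width: 0.203
grip_force: 43.9
```

```bash
python3 -m handwheel '[[[0.8,0,0,0,0.5],[0.8,0,0,0,0.5],[0.8,0,0,0,0.5],[0.8,0,0,0,0.6],[0.8,0,0,0,0.6],[0.8,0,0,0,0.6],[0.8,0,0,0,0.6],[0.8,0,0,0,0.6],[0.8,0,0,0,0.2],[0.8,0,0,0,0]]]' 40; python3 -m handwheel '[[[0.8,0,0,0,0],[0.3,0,0,0,0],[-0.2,0,0,0,0],[-1,0,0,0,0],[-1,0,0,0,0],[-1,0,0,0.6,0],[-1,0,0,0.9,0],[-1,0,0,0.9,0],[-1,0,0,0.9,0],[-1,0,0,0.2,0]]]' 40
python3 - <<'E'
from h import *
import pickle
d=cap("wrist");pickle.dump(d,open("w8.pkl","wb"));cv2.imwrite("pics/w8.png",cv2.resize(d["img"],(800,600)))
E
```

```text
time_s: 36.2
eef_pos: [456.1, 252.4, 58.3]
ee_rot: [0.002, -0.128, 0.992, 0.001]
force: [1.4, 8.5, 1.9]
grip_width: 0.203
grip_force: 43.8
time_s: 37.2
eef_pos: [456.5, 251.4, 237.1]
ee_rot: [0.004, -0.128, 0.992, 0.001]
force: [0.3, -0.5, -0.8]
grip_width: 0.998
grip_force: 0.0
```

View pics/w8.png

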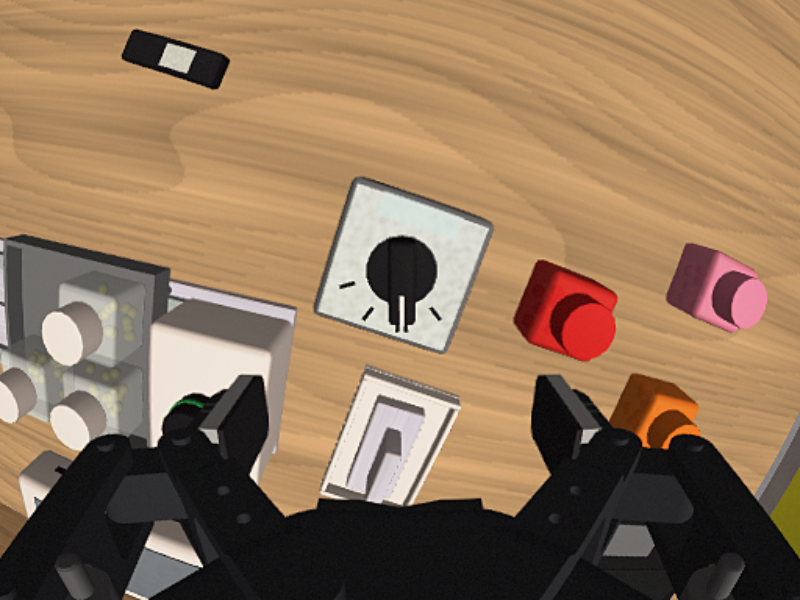

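The pointer is at the double tick (402,322), with single ticks at (347,285), (368,314) and (435,313). The jars are upright in the tray, the blank is in its rest and the robot is clear.

```bash
python3 -c "
from rig import ctrl; print(ctrl.finish_job())"
```

```text
the job is handed in; nothing more can be done
None
```

The job is handed in, with no verdict shown: the blank is flat in its rest tray, the three reachable jars stand upright in the carriage tray (I took the large out-of-reach jar as a look-alike), the carriage is against its stop, and the selector is on the double tick.

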